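# Clamp a reagent bottle with the coarse ring of a coarse-fine bottle vice

## Task

Stand the small yellow-capped bottle in the bottle vice, between the rubber jaw and the vee stop. Then turn only the black outer ring of the vice's double knob clockwise until the jaw holds the bottle firmly but gently in the vee (about 12 N, and never more than 25 N, which would crack it). The blue inner fine-trim knob is calibrated and must not turn; work the jaw by the ring only, leave the green-capped bottle alone, and let go of everything.

Things in the scene. Friction and masses are not known exactly. Their poses are not given: they have to be found in the camera images.
- vice: grey bottle vice, fixed to the table; place and yaw vary. Base plate 100 (x) x 215 (y) x 12 mm high. Origin on the table, z up, y = the way the jaw closes, from the double knob towards the vee stop (aluminium block, 120-degree rubber vee 34 mm wide, 36 mm high), which is clamped by hand anywhere along the slot. The bottle stands on the base plate on the line x = 0, between jaw and vee.
- bottle_yellow: the same yellow-capped bottle; origin at the centre of its underside
- bottle_mid (a point): centre, half-way up, of the small white bottle with the yellow cap: loose, upright, 60 g, 68 mm high, a cylinder of 34 mm diameter; this point is 34 mm above its underside. Grasp its body.
- green_mid (a point): centre, 49 mm above the underside, of the bigger white bottle with the green cap (48 mm diameter, 98 mm high), loose; not to be moved. It and the yellow-capped bottle may stand in each other's places.
- carriage: the jaw carriage that the ring drives along the vice's y: aluminium block with a flat rubber jaw face, 32 mm wide, 36 mm high over the base plate, on stiff springs. Origin at the middle of the unloaded face, 31 mm above the table. The jaw starts wide open and closes by 9 to 21 mm before the bottle is pinched in the vee; a bottle set down with its axis 21 mm in front of the face is clear of both.
- ring_mid (a point): centre of the black knurled outer ring (coarse drive), 65 mm above the table on the knob's upright axis: grip band 54 mm diameter, 18 mm high, on a 40 mm column (foot 56 mm, top 18 mm above the table). Clockwise seen from above closes the jaw, 18 mm per rad; it stays where left. Its friction takes up to 0.40 N m while moving, less in a pause; each newton of clamp force adds 0.018 N m.
- inner_mark (a point): outer end of the white line on top of the blue inner knob (fine trim, 30 mm diameter (33 mm skirt), standing on the same axis from 75 to 97 mm above the table, above the ring); 13.5 mm off the axis. The knob turns at a touch.
There are look-alikes about, which are no part of the job. Leave any brown, orange or purple look-alike of the bottle_yellow alone.

How it is judged:
By the outcome, as a careful person would: the job done as asked, in the order asked, and still so for the second after the job is handed in, with the robot touching nothing.
It also fails if it takes over 72 s, if anything falls off the work surface, if the arm or the gripper's body presses on something with over 40 N, if the wrist force passes 120 N, or if a joint passes its speed limit or range.

## Robot

A 6-joint arm with a two-finger parallel gripper is mounted at the origin on a cart in front of the work surface, level with it; the furniture and walls round the work are solid. World frame = base frame: x ahead of the robot, y to its left, z up, the work surface at z = 0. Lengths are in mm, angles in degrees, forces in N, time in s.
With the tool pointing down it reaches from about 375 to 750 mm from the base axis. Payload 9 kg.
Tool frame: the origin (TCP) lies between the finger pads; the fingertips stand 19 mm ahead of it and the grasp point (between the pads) is the TCP (nose_length is the distance from the TCP to the fingertips, in mm); z points along the fingers, y is the line along which they close (so a half turn about z gives the same grasp; the last joint's range is limited). The gripper opens to 85 mm and grips with 20 to 120 N. Pads are 22 mm wide; open, the fingers measure 114 mm over their backs; the gripper's body (76 mm by 85 mm) begins 54 mm behind the grasp point. The pads swing forward as they close: fully open they stand 13 mm farther back than shut.
Start: joints at [-83.692, 5.964, 5.575, 89.605, 0, 77.527], TCP at [193.187, -568.081, 222.431] pointing down, gripper open.
Joint ranges: [-171.21, 171.21], [-48.23, 106.86], [-62.78, 66.21], [-105.2, 120.99], [-86.42, 89.51], [-180, 180]. Speed limits (degrees/s): [127.2, 127.2, 147.25, 180, 180, 180].

## Interface

Orientations are given as [roll, pitch, yaw] about the fixed x, y, z axes, in that order (R = Rz(yaw) Ry(pitch) Rx(roll)).
In Python, from bench import get_obs, get_image, finish_job, nose_length gives the robot as it stands.
- The arm moves only by the shell command python3 -m handwheel 'ROWS'. ROWS is JSON, one flat list of numbers, 5 for each row, row after row: the shift along the tool's x, y, z in mm, then the turn about the tool's z in degrees, then the finger opening in mm, from 0 to 85.4. A call has 1 to 20 rows; each row shifts and turns the commanded pose from where the row before left it, along the tool's axes as they then stand; what a row does not reach is not made up. A row lasts 1/8 s, in which the tool goes at most 62.5 mm and 10.7 degrees, less where a joint would pass 70% of its speed; a pose out of reach is approached as far as the arm can. A call with a gripper value outside its range is refused whole. The fingers move at their own pace and stop on an object; the grip force is fixed at half the most. Time passes only in rows, so rows that do not move let the fingers close. It gives the time, the measured TCP pose, the force, the opening and the grip force at its end, in the units of the state.
- get_obs(): the state, without advancing time (a new reading comes with each control period).
- get_image(name): name is "side" or "top"; returns a dict with "color" (480x640x3 uint8, red, green, blue), "range_z" (480x640 float32, mm along the optical axis (not along the pixel's ray), 0 where there is no reading), "fov_y" (degrees; the focal length in pixels is half the picture's height over the tangent of half this angle, whatever the lens; pixels are square), "cx", "cy" (the principal point, pixels), "k1" (the pictures are not rectified: a ray, as slopes to the right and down, at radius r is drawn at 1 + k1 r^2 times it, then the intrinsics apply), "eye" and "rotation" of the camera in the world. Camera axes: x right, y up, looking along -z (the intrinsics and any distortion apply to the point x, -y, -z); pixel columns grow to the right and rows downward; lengths in mm; the calibration is good to about 2 mm. A picture is of the moment at which its call begins.
- finish_job(): hands the job in; it is judged then, once.
The state is a dict: "t": time; "joints": joint angles; "qvel": joint speeds; "joint_torque": joint torques, N m; "tcp_pos": TCP position; "eef_rot": TCP orientation; "force": force on the tool from outside, world axes, zero at the start; "wrist_torque": the same for the moment, N m; "width": finger opening in mm; "grip_force": force on a finger pad.
Only numpy, scipy, OpenCV 4.12 (cv2) and the standard library are available. Lean on these libraries where they do the work, as an engineer would, in place of code of your own. Each camera call takes 0.05 s, during which the arm holds its last target. There are 200 camera calls.

## Working session

There is one attempt and no reset: what is moved stays moved. The work goes in short steps, Python scripts to look and compute and a shell command to move; the robot and the scene stay as the last step left them, time stands still between calls to the robot, and variables do not carry over. Pictures are saved under pics/ and viewed, at most 10 in all, crops included, and the job is handed in when it is done.

```bash
mkdir -p pics
cat > h.py <<'E'
import numpy as np, cv2
from bench import get_image,get_obs
def save(n):
    d=get_image(n)
    np.savez(f'{n}.npz',**{k:np.array(v) for k,v in d.items()})
    return d
def load(n): return dict(np.load(f'{n}.npz'))
def ray(d,u,v):
    f=240/np.tan(np.radians(d['fov_y'])/2)
    K=np.array([[f,0,d['cx']],[0,f,d['cy']],[0,0,1]])
    a,b=(u-d['cx'])/f,(v-d['cy'])/f
    x,y=a,b
    for _ in range(30):
        s=1+d['k1']*(x*x+y*y); x,y=a/s,b/s
    return np.array([x,-y,-1.0])
def R(d):
    return np.array(d['rotation'],float).reshape(3,3)
def pt(d,u,v):   # by depth
    z=np.median([q for q in d['range_z'][int(v)-1:int(v)+2,int(u)-1:int(u)+2].ravel() if q>0] or [0])
    return np.array(d['eye'])+R(d)@(ray(d,u,v)*z)
def ptz(d,u,v,h): # by plane z=h
    r=R(d)@ray(d,u,v); e=np.array(d['eye']); return e+r*(h-e[2])/r[2]
E
python3 - <<'E'
from h import *
for n in('top','side'):
    d=save(n); cv2.imwrite(f'pics/{n}0.png',d['color'][:,:,::-1]); print(n,d['fov_y'],d['cx'],d['cy'],d['k1'],d['eye'],np.array(d['rotation']).round(3).tolist())
print(get_obs())
E
```

```text
top 45.25132085768139 324.3395430962189 243.15096756563437 -0.09993637161121903 [ 391.75081108  129.81858133 1237.92737046] [5.938, 0.026, -89.814]
side 54.54983210415608 324.95960636237663 237.88701045002438 0.03228513188830359 [594.13907152 954.89129786 779.31763859] [49.975, 0.309, 175.189]
{'t': 0.1, 'joints': array([-8.36900090e+01,  5.99578540e+00,  5.53144431e+00,  8.96062728e+01,
        8.87486248e-04,  7.75268178e+01]), 'qvel': array([ 0.10251522, -0.03335667,  0.1225539 ,  0.0615616 ,  0.14857213,
        0.05344098]), 'joint_torque': array([ 7.12158362e-03, -5.58212292e+01,  5.04715741e+01,  1.31928659e-02,
       -2.07353251e-04,  1.00022987e-05]), 'tcp_pos': array([ 193.1712587 , -567.71447969,  221.69341564]), 'eef_rot': array([-1.79931244e+02, -1.61179042e-02,  1.87831629e+01]), 'force': array([-0.35392576, -0.22313183, -0.42142846]), 'wrist_torque': array([ 0.05300112, -0.01943803,  0.00168024]), 'grip_force': 0.0, 'width': 85.57441749529677}
```

View pics/top0.png

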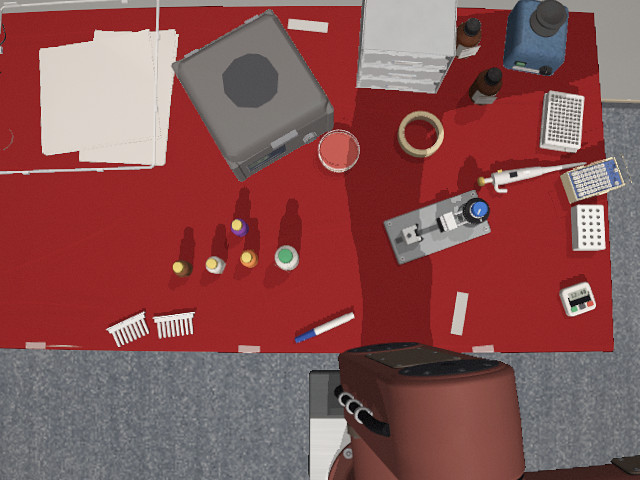

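View pics/side0.png

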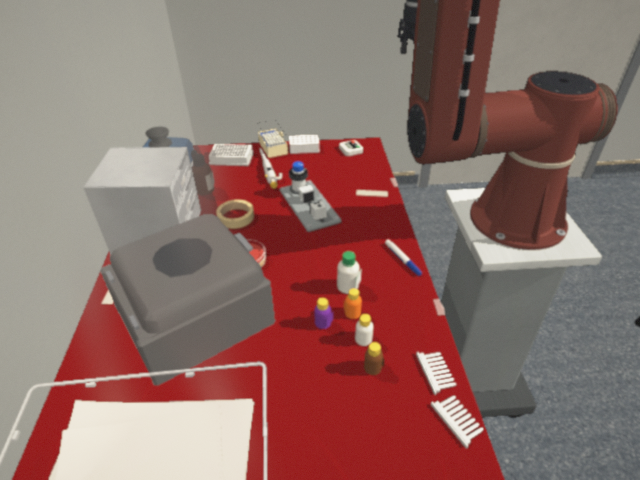

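The top picture shows the white, yellow-capped bottle at about (215,265). Around it are brown (180,268), orange (249,258), purple (239,226) and green (287,258). The vice is centred near (437,228), with its knob at (477,209). I'll enlarge both areas.

```bash
cat >> h.py <<'E'
from scipy.spatial.transform import Rotation
def R(d): return Rotation.from_euler('xyz',np.array(d['rotation'],float),degrees=True).as_matrix()
def crop(d,x,y,w,h,s,f): cv2.imwrite(f,cv2.resize(d['color'][y:y+h,x:x+w,::-1],None,fx=s,fy=s,interpolation=cv2.INTER_CUBIC))
E
python3 - <<'E'
from h import *
t=load('top');s=load('side')
a=cv2.resize(t['color'][185:275,375:505,::-1],None,fx=6,fy=6,interpolation=cv2.INTER_CUBIC)
cv2.imwrite('pics/a.png',a)
b=cv2.resize(t['color'][210:280,165:305,::-1],None,fx=5.5,fy=5.5,interpolation=cv2.INTER_CUBIC)
cv2.imwrite('pics/b.png',b)
for n,u,v in(('tab',340,290),('ycap',215,264),('gcap',286,256),('blue',477,209),('ocap',249,257),('bcap',180,268),('pcap',238,225)):print(n,pt(t,u,v).round(1))
for n,u,v in(('tab',330,400),('ycap',365,321),('gcap',348,258),('blue',298,167)):print(n,pt(s,u,v).round(1))
E
```

```text
tab [ 4.196e+02  9.690e+01 -4.000e-01]
ycap [470.  354.3  66. ]
gcap [484.5 206.9  97.1]
blue [ 580.6 -177.2   97.6]
ocap [484.5 284.4  68.5]
bcap [461.3 425.8  68.9]
pcap [550.5 308.4  66.8]
tab [550.2 492.8   2. ]
ycap [470.3 370.3  68.9]
gcap [485.7 217.8  97.7]
blue [ 578.6 -173.1   93.5]
```

View pics/a.png

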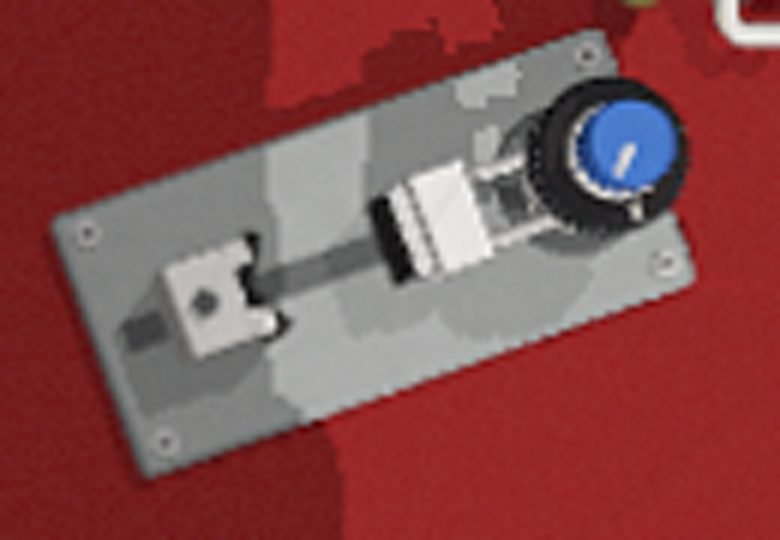

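View pics/b.png

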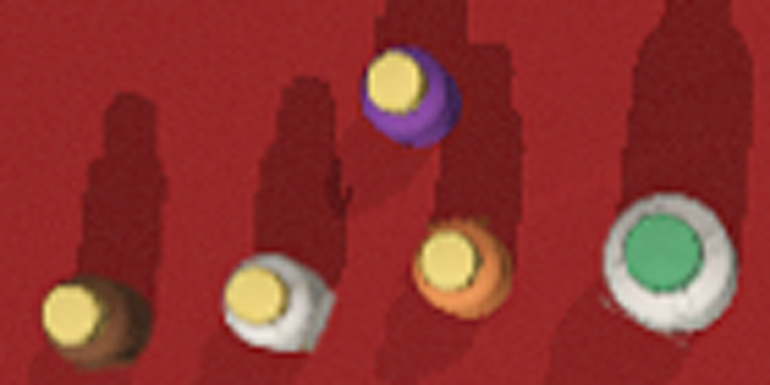

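The vice crop (6x, offset 375,185) gives these positions:
- **Plate corners:** (52,220), (150,478), (695,278), (600,30).
- **Knob:** blue top at (628,145), ring at about (608,155).
- **Jaw front edge:** (372,200) to (397,283).
- **Vee tips:** (252,235) and (285,322).

In the bottle crop, the yellow cap of the white bottle is at (256,296) and the green cap at (662,252).

Run:
```python
from h import *
import bench
t=load('top');s=load('side')
A=lambda x,y:((x+.5)/6-.5+375,(y+.5)/6-.5+185)
B=lambda x,y:((x+.5)/5.5-.5+165,(y+.5)/5.5-.5+210)
for n,x,y,h in(('c1',52,220,12),('c2',150,478,12),('c3',695,278,12),('c4',600,30,12),('blue',628,145,97),('ring',608,155,74),('jawL',372,200,48),('jawR',397,283,48),('veeL',252,235,48),('veeR',285,322,48),('mark',616,176,97)):
    print(n,ptz(t,*A(x,y),h).round(1))
c=[ptz(t,*A(x,y),12)[:2] for x,y in((52,220),(150,478),(695,278),(600,30))]
print('centre',np.mean(c,0), 'ydir',np.degrees(np.arctan2(*((c[0]+c[1]-c[2]-c[3])[::-1]))), [np.linalg.norm(c[i]-c[i-1]).round(1) for i in range(4)])
print('ycap top',ptz(t,*B(256,296),68)); print('gcap',ptz(t,*B(662,252),98))
print('ycap side',ptz(s,365,318.5,68),'gcap',ptz(s,348.5,255,98),'blue',ptz(s,298,164,97))
# cap segmentation by depth cloud for the yellow bottle
for d,(x0,x1,y0,y1),n in((t,(200,230,250,280),'top'),(s,(350,380,310,350),'side')):
    P=np.array([pt(d,u,v) for u in range(x0,x1) for v in range(y0,y1)]); c=P[P[:,2]>64]; b=P[(P[:,2]>12)]
    print(n,len(c),c.min(0).round(),c.max(0).round(),'body',b.min(0).round(),b.max(0).round())
print(bench.nose_length, bench.nose_length() if callable(bench.nose_length) else '')
```

```text
c1 [567.    4.2  12. ]
c2 [474.5 -30.1  12. ]
c3 [ 547.  -228.4   12. ]
c4 [ 637.6 -196.1   12. ]
blue [ 581.3 -181.9   97. ]
ring [ 581.6 -181.2   74. ]
jawL [ 569.4 -104.3   48. ]
jawR [ 540.2 -112.5   48. ]
veeL [556.9 -61.9  48. ]
veeR [526.4 -73.   48. ]
mark [ 570.7 -177.6   97. ]
centre [ 556.52708123 -112.58890625] ydir 109.75297819640541 [np.float64(212.4), np.float64(98.7), np.float64(211.2), np.float64(96.2)]
ycap top [471.06557558 361.95312855  68.        ]
gcap [485.57003688 208.90247663  98.        ]
ycap side [469.16291685 363.33990231  68.        ] gcap [483.52205884 208.59740934  98.        ] blue [ 578.01112682 -183.41433863   97.        ]
top 81 [462. 354.  64.] [480. 373.  69.] body [454. 344.  13.] [486. 380.  69.]
side 155 [452. 351.  64.] [481. 437.  70.] body [451. 296.  12.] [490. 437.  70.]
19.0
```

Bottle at about (470, 362.5), vice yaw about 19.75°, knob axis (580.5, -182), jaw face (554.8, -108.4). Now I'll travel to above the bottle.

```bash
python3 -m handwheel '[44.4,-29,0,0,60, 44.4,-29,0,0,60, 44.4,-29,0,0,60, 44.4,-29,0,0,60, 44.4,-29,0,0,60, 44.4,-29,0,0,60, 44.4,-29,0,0,60, 44.4,-29,0,0,60, 44.4,-29,0,0,60, 44.4,-29,0,0,60, 11.8,-50.1,0,0,60, 11.8,-50.1,0,0,60, 11.8,-50.1,0,0,60, 11.8,-50.1,0,0,60, 11.8,-50.1,0,0,60, 11.8,-50.1,0,0,60, 11.8,-50.1,0,0,60, 11.8,-50.1,0,0,60, 11.8,-50.1,0,0,60, 11.8,-50.1,0,0,60]'; python3 -m handwheel '[0,0,0,10.2,60, 0,0,0,10.2,60, 0,0,0,10.2,60, 0,0,0,10.2,60, 0,0,0,10.2,60, 0,0,0,10.2,60, 0,0,0,10,60, 0,0,0,0,60]'
```

```text
t: 2.6
tcp_pos: [479.4, 337.1, 222.1]
eef_rot: [-178.6, 0.1, 21.7]
force: [0.6, -0.2, 0.1]
width: 60.0
grip_force: 0.0
t: 3.6
tcp_pos: [461.1, 22.6, 223.1]
eef_rot: [-166.5, 9.3, -23.1]
force: [0.4, 0.2, 0.3]
width: 59.8
grip_force: 0.0
```

```bash
python3 -m handwheel '[0,0,0,0,60]'; python3 -c "
from bench import *
o=get_obs();print(o['joints'].round(2),o['tcp_pos'],o['eef_rot'],o['qvel'].round(1))"
```

```text
t: 3.72
tcp_pos: [461.7, 25.4, 223.6]
eef_rot: [-166.5, 9.2, -22.8]
force: [-0.4, 0.3, 0.9]
width: 59.8
grip_force: 0.0
[-22.82 -11.14 -12.43  97.89  13.5  179.94] [461.73050492  25.3829122  223.57719987] [-166.49195949    9.16117351  -22.76355   ] [ 1.7  0.2  0.3 -0.1 -0.   0. ]
```

The last joint saturated because a positive turn about the downward tool z reduces yaw. I'll unwind with negative turns.

```bash
python3 -m handwheel '[0,0,0,-10,60, 0,0,0,-10,60, 0,0,0,-10,60, 0,0,0,-10,60, 0,0,0,-10,60, 0,0,0,-10,60, 0,0,0,-10,60, 0,0,0,0,60]'; python3 -c "
from bench import *
o=get_obs();print(o['joints'].round(2),o['tcp_pos'],o['eef_rot'],o['qvel'].round(1))"
```

```text
t: 4.72
tcp_pos: [461.8, 26.5, 223.7]
eef_rot: [-166.6, -9.3, 45.1]
force: [-0.1, 0.3, 0.5]
width: 60.0
grip_force: 0.0
[-22.67 -11.12 -12.4   97.9   13.49 110.01] [461.77022652  26.49520442 223.66793982] [-166.60673335   -9.31588002   45.13394324] [-0.4 -0.  -0.1 -0.   0.1  5.6]
```

The command follows the reached pose, so it's now tilted. j6 = -180 is the same pose geometrically as +180, so the same push in reverse should undo the tilt. First I'll swing j6 round to -180.

```bash
python3 -m handwheel '[0,0,0,-10.5,60, 0,0,0,-10.5,60, 0,0,0,-10.5,60, 0,0,0,-10.5,60, 0,0,0,-10.5,60, 0,0,0,-10.5,60, 0,0,0,-10.5,60, 0,0,0,-10.5,60, 0,0,0,-10.5,60, 0,0,0,-10.5,60, 0,0,0,-10.5,60, 0,0,0,-10.5,60, 0,0,0,-10.5,60, 0,0,0,-10.5,60, 0,0,0,-10.5,60, 0,0,0,-10.5,60, 0,0,0,-10.5,60, 0,0,0,-10.5,60, 0,0,0,-10.5,60, 0,0,0,-10.5,60]'; python3 -m handwheel '[0,0,0,-10,60, 0,0,0,-10,60, 0,0,0,-10,60, 0,0,0,-10,60, 0,0,0,-10,60, 0,0,0,-10,60, 0,0,0,-10,60, 0,0,0,-10,60, 0,0,0,-10,60, 0,0,0,-10,60, 0,0,0,0,60]';python3 -c "
from bench import *
o=get_obs();print(o['joints'].round(2),o['tcp_pos'],o['eef_rot'],o['qvel'].round(1))"
```

```text
t: 7.22
tcp_pos: [461.7, 26.1, 223.7]
eef_rot: [173.1, 14.8, -104.6]
force: [0.3, 0.1, 0.5]
width: 59.8
grip_force: 0.0
t: 8.6
tcp_pos: [481.7, 112.7, 223.5]
eef_rot: [-168.8, 4.6, -9.8]
force: [0.8, 0.4, -0.5]
width: 60.1
grip_force: 0.0
[  -9.48  -10.16  -10.84   93.83   11.26 -179.69] [481.69978695 112.74238496 223.54661505] [-168.76401911    4.57153073   -9.78896003] [-4.   0.1 -0.5  0.8 -0.6 -0.7]
```

Works: the tilt is coming back out. Continuing.

```bash
python3 -m handwheel '[0,0,0,-10,60, 0,0,0,-10,60, 0,0,0,-10,60, 0,0,0,0,60]';python3 -c "
from bench import *
o=get_obs();print(o['joints'].round(2),o['tcp_pos'],o['eef_rot'],o['qvel'].round(1))"
```

```text
t: 9.1
tcp_pos: [475.2, 242.8, 222.8]
eef_rot: [-174.0, -0.3, 9.1]
force: [-0.3, -0.2, -0.5]
width: 59.8
grip_force: 0.0
[   9.36   -7.71   -8.11   89.24    6.   -179.75] [475.23647507 242.81620045 222.82000186] [-173.99469377   -0.33156223    9.11154304] [-4.1 -0.2 -0.5  0.5 -0.2 -0.5]
```

```bash
python3 -m handwheel '[0,0,0,-10,60, 0,0,0,-5,60, 0,0,0,0,60]';python3 -c "
from bench import *
o=get_obs();print(o['joints'].round(2),o['tcp_pos'],o['eef_rot'],o['qvel'].round(1))"
```

```text
t: 9.48
tcp_pos: [457.4, 304.7, 222.5]
eef_rot: [-177.2, -1.6, 18.2]
force: [0.2, -0.6, 0.0]
width: 59.7
grip_force: 0.0
[  18.41   -5.65   -6.11   87.94    2.77 -179.81] [457.43719676 304.71448874 222.48283505] [-177.22284147   -1.5955511    18.21618953] [-2.4 -0.3 -0.3  0.2 -0.1 -0.5]
```

```bash
python3 -m handwheel '[0,0,0,-9,60, 0,0,0,-5,60, 0,0,0,0,60]';python3 -c "
from bench import *
o=get_obs();print(o['joints'].round(2),o['tcp_pos'],o['eef_rot'],o['qvel'].round(1))"
```

```text
t: 9.85
tcp_pos: [431.3, 361.2, 222.4]
eef_rot: [179.6, -2.0, 26.7]
force: [-0.1, -1.5, 0.0]
width: 59.8
grip_force: 0.0
[  26.86   -3.18   -3.74   87.45   -0.41 -179.86] [431.28136487 361.1643862  222.41131461] [179.5938203   -1.99706124  26.7186095 ] [-2.1 -0.4 -0.5 -0.  -0.1 -0.2]
```

```bash
python3 -m handwheel '[0,0,0,10.6,60, 0,0,0,10.6,60, 0,0,0,10.6,60, 0,0,0,10.6,60, 0,0,0,10.6,60, 0,0,0,10.6,60, 0,0,0,10.6,60, 0,0,0,10.6,60, 0,0,0,10.6,60, 0,0,0,10.6,60, 0,0,0,10.7,60, 23,27.6,0,0,60, 23,27.6,0,0,60, 23,27.6,0,0,60, 23,27.6,0,0,60, 23,27.6,0,0,60, 0,0,0,0,60]';python3 -c "
from bench import *
o=get_obs();print(o['joints'].round(2),o['tcp_pos'],o['eef_rot'],o['qvel'].round(1))"
```

```text
t: 11.98
tcp_pos: [293.6, 244.3, 217.0]
eef_rot: [-177.9, 0.6, -90.2]
force: [0.7, -0.1, -0.1]
width: 60.1
grip_force: 0.0
[ 20.09 -36.49 -30.75  93.59  -0.18 -69.72] [293.61552338 244.30712334 217.04251908] [-177.9181033     0.57654647  -90.19135467] [ 1.   4.1  2.6 -2.6  0.2  0.6]
```

```bash
python3 -m handwheel '[16,19,0,0,60, 16,19,0,0,60, 8,9.5,0,0,60, 0,0,0,0,60]';python3 -c "
from bench import *
o=get_obs();print(o['joints'].round(2),o['tcp_pos'],o['eef_rot'],o['qvel'].round(1))"
```

```text
t: 12.48
tcp_pos: [249.0, 207.5, 215.2]
eef_rot: [-178.2, 0.5, -90.0]
force: [0.2, 0.8, 0.1]
width: 60.0
grip_force: 0.0
[ 1.633e+01 -4.809e+01 -3.766e+01  9.853e+01 -9.000e-02 -7.365e+01] [248.97392254 207.48566253 215.20521888] [-178.15050369    0.45109352  -90.02042642] [ 0.8  0.5  0.7 -0.8  0.   0.2]
```

At the j2 limit the tilt drops (2.1 → 1.85), so I'll nudge inward.

```bash
python3 -m handwheel '[16,19,0,0,60, 16,19,0,0,60, 0,0,0,0,60]';python3 -c "
from bench import *
o=get_obs();print(o['joints'].round(2),o['tcp_pos'],o['eef_rot'],o['qvel'].round(1))"
```

```text
t: 12.85
tcp_pos: [234.5, 196.6, 223.3]
eef_rot: [-179.9, -0.7, -89.9]
force: [-0.2, -0.3, 1.0]
width: 59.8
grip_force: 0.0
[ 15.71 -48.14 -36.8  101.44  -0.71 -74.37] [234.49777411 196.59240935 223.26363688] [-179.9044657    -0.70965283  -89.91613814] [ 0.2 -0.1 -0.8 -1.1  0.2  0.2]
```

Tilt is now 0.7°. Going over the bottle.

```bash
python3 -m handwheel '[-27.7,-39.2,0,0,60, -27.7,-39.2,0,0,60, -27.7,-39.2,0,0,60, -27.7,-39.2,0,0,60, -27.7,-39.2,0,0,60, -27.7,-39.2,0,0,60, 0,0,40,0,60, 0,0,40,0,60, 0,0,20,0,60, 0,0,0,0,60]';python3 -c "
from bench import *
o=get_obs();print(o['joints'].round(2),o['tcp_pos'],o['eef_rot'],o['qvel'].round(1))"
```

```text
t: 14.1
tcp_pos: [468.7, 361.7, 120.0]
eef_rot: [180.0, -0.8, -89.9]
force: [-0.5, 0.7, -0.2]
width: 60.1
grip_force: 0.0
[ 25.37   5.48  -5.58  79.28  -0.67 -64.72] [468.66798983 361.67178011 119.97673896] [179.97115307  -0.75510148 -89.90641819] [-0.  -1.6  2.8  1.3 -0.   0. ]
```

```bash
python3 -m handwheel '[-1.9,-1.3,26,0,60, 0,0,30,0,60, 0,0,20,0,60, 0,0,10,0,60, 0,0,0,0,60, 0,0,0,0,25, 0,0,0,0,25, 0,0,0,0,25, 0,0,0,0,25]';python3 -c "
from bench import *
o=get_obs();print(o['tcp_pos'],o['grip_force'],o['width'])"
```

```text
t: 15.22
tcp_pos: [471.7, 363.3, 36.5]
eef_rot: [-179.8, -0.7, -89.9]
force: [-1.8, -0.8, 6.1]
width: 32.2
grip_force: 59.4
[471.6664561  363.25475045  36.54120784] 59.357696771621704 32.152804740938805
```

```bash
python3 -m handwheel '[0,0,-20,0,25, 0,0,-50,0,25, 0,0,-50,0,25, 0,0,-30,0,25, 20,-3.4,0,0,25, 40,-6.7,0,0,25, 50,-8.4,0,0,25, 50,-8.4,0,0,25, 50,-8.4,0,0,25, 50,-8.4,0,0,25, 50,-8.4,0,0,25, 50,-8.4,0,0,25, 50,-8.4,0,0,25, 30,-5.1,0,0,25, 12,-2,0,0,25, 0,0,0,-10,25, 0,0,0,-9.6,25, 0,0,0,0,25, 0,0,0,0,25]';python3 - <<'E'
from h import *
o=get_obs();print(o['joints'].round(1),o['tcp_pos'],o['eef_rot'],o['width'],o['grip_force'])
s=save('side');t=save('top')
a=cv2.resize(s['color'][80:230,240:360,::-1],None,fx=4,fy=4,interpolation=cv2.INTER_CUBIC)
cv2.imwrite('pics/c.png',a)
E
```

```text
t: 17.6
tcp_pos: [547.2, -86.8, 190.6]
eef_rot: [179.8, -0.7, -70.5]
force: [-0.0, -0.2, -0.8]
width: 31.6
grip_force: 59.6
[ -22.2   -2.6   -6.5   85.8   -0.6 -131.7] [547.17863445 -86.8061573  190.59917255] [179.83588106  -0.67921472 -70.49084411] 31.610571138007174 59.55545961856842
```

View pics/c.png

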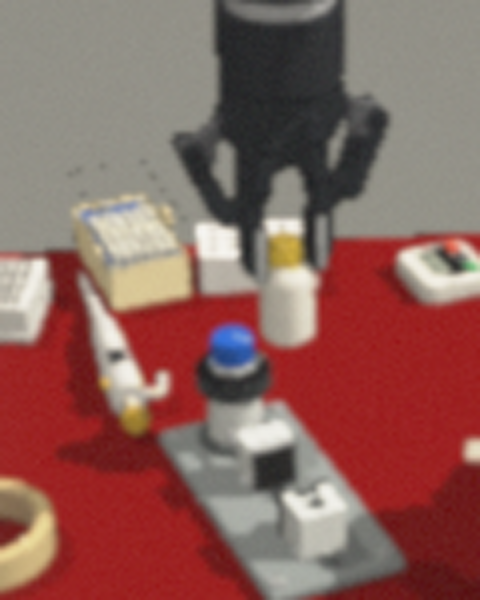

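The bottle hangs upright in the gripper above the vice, with its base at crop (290,343), about pixel (312,165) in the full picture. The dark fingers seem to end high on it, so I'll measure the base height.

Run:
```python
from h import *
s=load('side');t=load('top')
for y in (235,250,265,280,300,320,335,342): print(y,pt(s,240+289/4,80+y/4).round(1))
for u,v in ((302,144),(322,146)): print(pt(s,u,v).round(1))
r=R(s)@ray(s,312.4,165.5);e=np.array(s['eye']);print('base front',e+r*((-70-e[1])/r[1]))
r=R(s)@ray(s,312.4,139.5);print('cap top back',e+r*((-87-e[1])/r[1]))
```

```text
235 [540.7 -93.4 221.3]
250 [541.7 -79.4 218.5]
265 [541.9 -80.6 207.4]
280 [542.5 -73.2 201.1]
300 [542.8 -73.9 186.6]
320 [543.1 -73.3 172.6]
335 [543.4 -72.3 162.3]
342 [543.5 -74.  156.2]
[567.3 -74.  218.6]
[ 4.898e+02 -4.542e+02  3.000e-01]
base front [543.2799965  -70.         158.58451433]
cap top back [540.7245561  -87.         222.57403919]
```

```bash
python3 -m handwheel '[0,0,20,0,25, 0,0,40,0,25, 0,0,30,0,25, 0,0,10,0,25, 0,0,0,0,25]';python3 -m handwheel '[0,0,10,0,25, 0,0,10,0,25, 0,0,10,0,25, 0,0,5,0,25, 0,0,5,0,25, 0,0,3,0,25, 0,0,0,0,25]'
```

```text
t: 18.32
tcp_pos: [547.1, -88.2, 90.0]
eef_rot: [179.8, -0.6, -70.3]
force: [0.7, -0.8, 0.8]
width: 32.3
grip_force: 59.5
t: 19.2
tcp_pos: [547.7, -89.2, 48.6]
eef_rot: [179.8, -0.7, -70.3]
force: [-2.8, 0.2, 6.7]
width: 31.9
grip_force: 60.1
```

Run:
```python
from h import *
s=save('side')
a=cv2.resize(s['color'][130:240,250:360,::-1],None,fx=5,fy=5,interpolation=cv2.INTER_CUBIC)
cv2.imwrite('pics/d.png',a)
```

```text
(no output)
```

View pics/d.png

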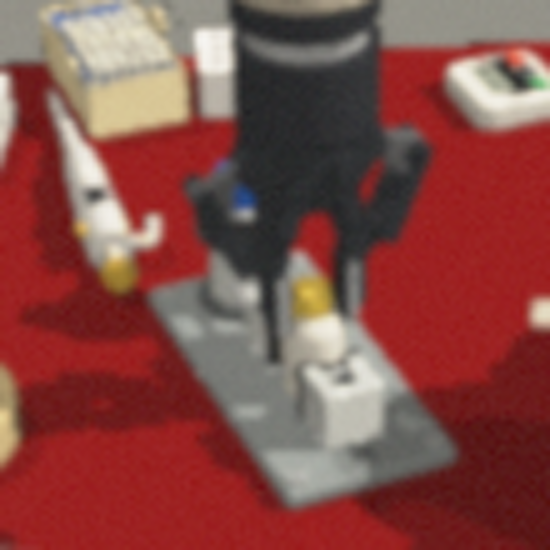

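The bottle is in the gap between jaw and vee, at the same height over the plate as it was over the table at pickup. Releasing and rising.

```bash
python3 -m handwheel '[0,0,0,0,40, 0,0,0,0,50, 0,0,0,0,55, 0,0,0,0,55, 0,0,-10,0,55, 0,0,-30,0,55, 0,0,-50,0,55, 0,0,-50,0,70, 0,0,-10,0,85, 0,0,0,0,85]';python3 - <<'E'
from h import *
o=get_obs();print(o['joints'].round(1),o['tcp_pos'],o['eef_rot'],o['width'],o['grip_force'])
s=save('side')
a=cv2.resize(s['color'][130:240,250:360,::-1],None,fx=5,fy=5,interpolation=cv2.INTER_CUBIC)
cv2.imwrite('pics/e.png',a)
E
```

```text
t: 20.5
tcp_pos: [547.8, -87.2, 198.4]
eef_rot: [179.9, -0.7, -70.3]
force: [-0.3, -0.0, -0.4]
width: 85.0
grip_force: 0.0
[ -22.2   -2.6   -5.7   86.5   -0.6 -131.9] [547.81544869 -87.24713898 198.38532561] [179.90570976  -0.74602525 -70.30790896] 85.04553252216668 0.0
```

View pics/e.png

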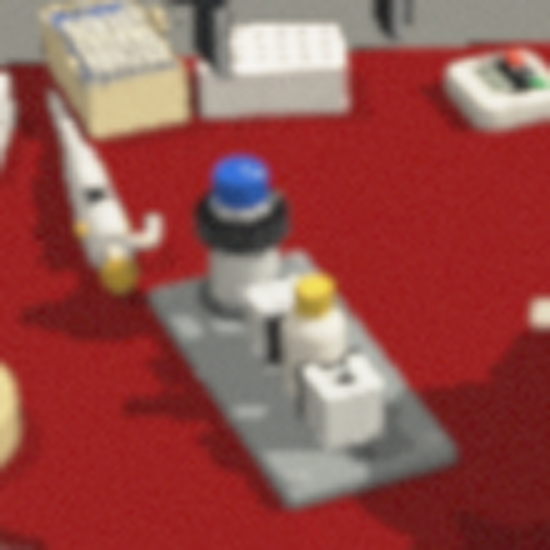

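The bottle stands freely between jaw and vee, and the knob is clear. Checking heights around the knob before gripping the ring.

```bash
python3 - <<'E'
from h import *
t=load('top');t0=save('top')
P=np.array([pt(t,u,v) for u in range(440,520) for v in range(155,250)])
d=np.hypot(P[:,0]-581,P[:,1]+181.5)
m=(d>30)&(d<72)&(P[:,2]>22)
ang=np.degrees(np.arctan2(P[:,1]+181.5,P[:,0]-581))
for a in range(-180,180,20):
    k=m&(ang>=a)&(ang<a+20)
    if k.any(): print(a,P[k,2].max().round(),d[k].min().round())
E
python3 - <<'E'
from h import *
s=load('side')
P=np.array([pt(s,u,v) for u in range(255,345) for v in range(145,215)])
P[:,:2]+=[3,2]
d=np.hypot(P[:,0]-581,P[:,1]+181.5)
ang=np.degrees(np.arctan2(P[:,1]+181.5,P[:,0]-581))
m=(d>32)&(d<75)&(P[:,2]>15)&(P[:,2]<120)
for a in range(-180,180,20):
    k=m&(ang>=a)&(ang<a+20)
    if k.any(): print(a,k.sum(),P[k,2].max().round(),d[k].min().round())
E
```

```text
-160 1 15.0 41.0
-140 1 16.0 35.0
-120 1 16.0 40.0
-60 1 20.0 33.0
-40 6 21.0 33.0
-20 2 15.0 45.0
40 1 15.0 49.0
80 85 51.0 35.0
100 38 52.0 42.0
120 3 51.0 39.0
140 1 16.0 61.0
```

```bash
python3 -m handwheel '[24.5,0.1,0,0,85, 24.5,0.1,0,0,85, 24.5,0.1,0,0,85, 24.7,0.1,0,0,85, 0,0,0,-10,85, 0,0,0,-10,85, 0,0,0,-10,85, 0,0,30,0,85, 0,0,30,0,85, 0,0,10,0,85, 0,0,0,0,85, 0,0,0,0,85]';python3 - <<'E'
from bench import *
o=get_obs();print(o['joints'].round(1),o['tcp_pos'],o['eef_rot'],o['width'],o['force'],o['wrist_torque'])
E
```

```text
t: 22.1
tcp_pos: [580.8, -181.1, 130.1]
eef_rot: [179.5, -0.6, -40.3]
force: [0.2, 1.1, 0.6]
width: 85.3
grip_force: 0.0
[ -29.3    7.    -2.9   79.6   -0.6 -169. ] [ 580.77365199 -181.09140764  130.06773014] [179.53296205  -0.60812174 -40.31509422] 85.25518652214949 [0.18759661 1.05156681 0.61246996] [-0.01966053 -0.02870089 -0.03194934]
```

```bash
python3 -m handwheel '[0,0,20,0,85, 0,0,20,0,85, 0,0,15,0,85, 0,0,8,0,85, 0,0,0,0,85, 0,0,0,0,70, 0,0,0,0,60, 0,0,0,0,45, 0,0,0,0,45, 0,0,0,0,45]';python3 - <<'E'
from h import *
o=get_obs();print(o['joints'].round(1),o['tcp_pos'],o['eef_rot'],o['width'],o['force'],o['wrist_torque'])
s=save('side')
a=cv2.resize(s['color'][130:240,250:360,::-1],None,fx=5,fy=5,interpolation=cv2.INTER_CUBIC)
cv2.imwrite('pics/f.png',a)
E
```

```text
t: 23.35
tcp_pos: [580.3, -181.3, 65.9]
eef_rot: [179.5, -0.5, -40.3]
force: [1.3, 0.1, -0.0]
width: 44.8
grip_force: 0.0
[ -29.4    8.6   -7.9   73.1   -0.6 -169.1] [ 580.31409869 -181.32216715   65.93594394] [179.51940144  -0.52349182 -40.30588748] 44.80720765564775 [ 1.27945003  0.11254652 -0.00330204] [0.01257038 0.02460624 0.04018976]
```

View pics/f.png

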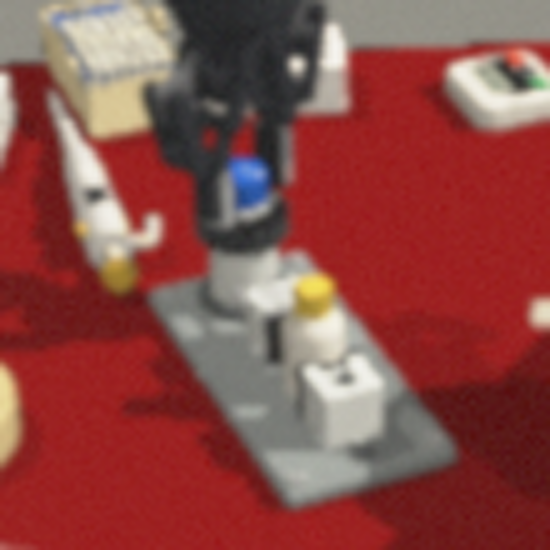

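The fingers reached 45 mm with no contact, so they aren't around the 54 mm ring. They seem to end above it. Checking heights by depth before moving.

Run:
```python
from h import *
s=load('side')
for x in (205,215,225,240,262,284):
    print(x,[ (y,*pt(s,250+x/5,130+y/5).round(0).astype(int)) for y in range(150,275,10)])
```

```text
205 [(150, np.int64(597), np.int64(-149), np.int64(131)), (160, np.int64(597), np.int64(-149), np.int64(125)), (170, np.int64(597), np.int64(-152), np.int64(117)), (180, np.int64(598), np.int64(-152), np.int64(110)), (190, np.int64(598), np.int64(-152), np.int64(104)), (200, np.int64(599), np.int64(-152), np.int64(98)), (210, np.int64(599), np.int64(-155), np.int64(90)), (220, np.int64(599), np.int64(-159), np.int64(80)), (230, np.int64(600), np.int64(-166), np.int64(70)), (240, np.int64(600), np.int64(-167), np.int64(63)), (250, np.int64(600), np.int64(-184), np.int64(45)), (260, np.int64(601), np.int64(-186), np.int64(37)), (270, np.int64(601), np.int64(-199), np.int64(21))]
215 [(150, np.int64(591), np.int64(-149), np.int64(131)), (160, np.int64(592), np.int64(-150), np.int64(124)), (170, np.int64(592), np.int64(-152), np.int64(117)), (180, np.int64(592), np.int64(-156), np.int64(108)), (190, np.int64(593), np.int64(-154), np.int64(103)), (200, np.int64(593), np.int64(-155), np.int64(96)), (210, np.int64(593), np.int64(-156), np.int64(89)), (220, np.int64(594), np.int64(-157), np.
[... 2297 characters left out ...]
-169), np.int64(39))]
284 [(150, np.int64(552), np.int64(-195), np.int64(101)), (160, np.int64(553), np.int64(-195), np.int64(95)), (170, np.int64(553), np.int64(-197), np.int64(88)), (180, np.int64(553), np.int64(-197), np.int64(81)), (190, np.int64(549), np.int64(-313), np.int64(3)), (200, np.int64(554), np.int64(-190), np.int64(72)), (210, np.int64(554), np.int64(-178), np.int64(73)), (220, np.int64(555), np.int64(-175), np.int64(68)), (230, np.int64(555), np.int64(-173), np.int64(62)), (240, np.int64(552), np.int64(-255), np.int64(4)), (250, np.int64(553), np.int64(-248), np.int64(1)), (260, np.int64(554), np.int64(-217), np.int64(14)), (270, np.int64(555), np.int64(-198), np.int64(19))]
```

Run:
```python
from h import *
s=load('side')
cv2.imwrite('pics/g.png',cv2.resize(s['color'][135:190,270:330,::-1],None,fx=10,fy=10,interpolation=cv2.INTER_CUBIC))
```

```text
(no output)
```

View pics/g.png

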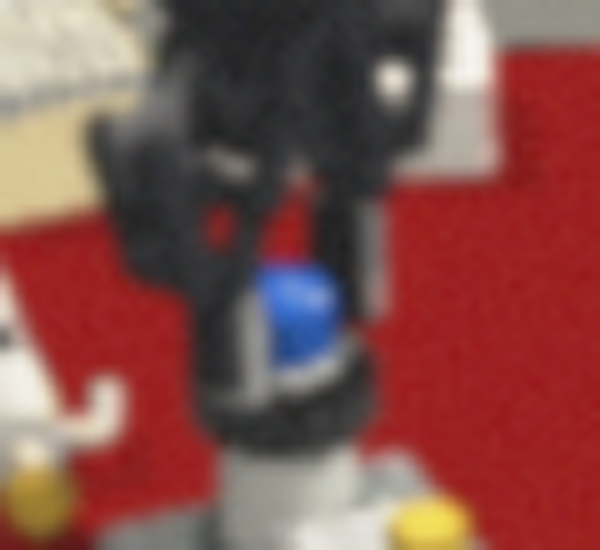

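The pads end at about z = 76, just above the ring top, and the blue knob hasn't been touched. The palm is far above it. I'll open, go 18 mm lower and grip again.

```bash
python3 -m handwheel '[0,0,0,0,85, 0,0,0,0,85, 0,0,0,0,85, 0,0,6,0,85, 0,0,6,0,85, 0,0,6,0,85, 0,0,0,0,70, 0,0,0,0,60, 0,0,0,0,45, 0,0,0,0,45, 0,0,0,0,45]';python3 - <<'E'
from h import *
o=get_obs();print(o['joints'].round(1),o['tcp_pos'],o['eef_rot'],o['width'],o['force'],o['wrist_torque'])
s=save('side')
cv2.imwrite('pics/h.png',cv2.resize(s['color'][135:190,270:330,::-1],None,fx=10,fy=10,interpolation=cv2.INTER_CUBIC))
E
```

```text
t: 24.78
tcp_pos: [579.9, -182.4, 48.9]
eef_rot: [179.4, -0.6, -40.3]
force: [-6.0, -1.1, 7.1]
width: 51.2
grip_force: 62.6
[ -29.4    9.3   -9.    71.3   -0.7 -169.1] [ 579.87755568 -182.40705089   48.91372044] [179.40156183  -0.55166932 -40.33669305] 51.16756443583828 [-6.01316933 -1.08979357  7.06411701] [-0.56597157  1.44399914 -0.00646856]
```

View pics/h.png

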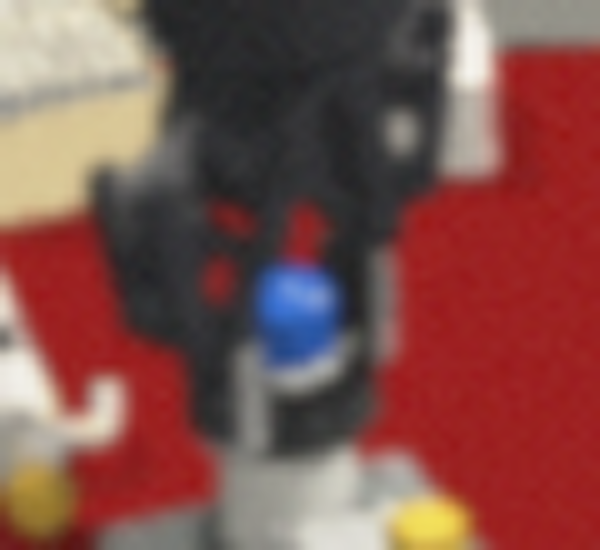

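The pads now sit on the black ring, with the blue knob free between the fingers. That was my tenth picture, so it's numbers only from here. Turning clockwise and watching the torque.

```bash
cat > q.py <<'E'
from bench import get_obs
o=get_obs();print('j6',o['joints'][5].round(2),'yaw',o['eef_rot'][2].round(2),'tau',o['wrist_torque'].round(3),'w',round(o['width'],1),o['tcp_pos'].round(1))
E
python3 -m handwheel '[0,0,0,3,45, 0,0,0,3,45, 0,0,0,3,45]' | grep force; python3 q.py; python3 -m handwheel '[0,0,0,3,45, 0,0,0,3,45]'| grep force; python3 q.py;python3 -m handwheel '[0,0,0,3,45, 0,0,0,3,45]'| grep force; python3 q.py
```

```text
force: [-3.8, -1.1, 5.6]
grip_force: 62.5
j6 -160.0 yaw -49.38 tau [-0.286  1.065  0.376] w 51.3 [ 580.2 -182.1   49. ]
force: [-3.1, 1.2, 5.1]
grip_force: 62.4
j6 -154.0 yaw -55.37 tau [-0.125  0.809  0.409] w 51.1 [ 580.4 -181.8   48.9]
force: [-0.4, 1.9, 5.0]
grip_force: 62.4
j6 -148.0 yaw -61.36 tau [0.049 0.607 0.381] w 51.3 [ 580.7 -181.7   48.9]
```

```bash
for i in 1 2 3; do python3 -m handwheel '[0,0,0,2,45, 0,0,0,2,45]' >/dev/null; python3 q.py; done
```

```text
j6 -144.03 yaw -65.33 tau [0.246 0.565 0.401] w 51.5 [ 580.9 -181.6   48.9]
j6 -140.03 yaw -69.32 tau [0.302 0.333 0.469] w 51.4 [ 581.1 -181.5   48.9]
j6 -136.02 yaw -73.33 tau [0.454 0.072 0.423] w 51.3 [ 581.2 -181.4   48.9]
```

```bash
for i in 1 2 3 4 5 6; do python3 -m handwheel '[0,0,0,1,45]' >/dev/null; python3 q.py; done
```

```text
j6 -135.03 yaw -74.32 tau [ 0.45  -0.005  0.437] w 50.9 [ 581.3 -181.4   48.9]
j6 -134.05 yaw -75.3 tau [0.496 0.017 0.434] w 51.2 [ 581.4 -181.4   48.9]
j6 -133.05 yaw -76.3 tau [ 0.513 -0.036  0.42 ] w 51.3 [ 581.4 -181.3   48.9]
j6 -132.05 yaw -77.3 tau [ 0.532 -0.101  0.403] w 50.9 [ 581.5 -181.4   48.9]
j6 -131.04 yaw -78.3 tau [ 0.53  -0.11   0.457] w 51.2 [ 581.5 -181.3   48.9]
j6 -130.04 yaw -79.3 tau [ 0.601 -0.155  0.466] w 50.6 [ 581.6 -181.3   48.9]
```

```bash
for i in 1 2 3 4 5 6; do python3 -m handwheel '[0,0,0,1,45]' >/dev/null; python3 q.py; done
```

```text
j6 -129.05 yaw -80.3 tau [ 0.567 -0.242  0.45 ] w 51.2 [ 581.6 -181.3   48.9]
j6 -128.04 yaw -81.3 tau [ 0.604 -0.294  0.457] w 51.4 [ 581.7 -181.3   48.9]
j6 -127.04 yaw -82.3 tau [ 0.622 -0.366  0.482] w 51.4 [ 581.7 -181.3   48.9]
j6 -126.04 yaw -83.29 tau [ 0.734 -0.387  0.442] w 51.2 [ 581.8 -181.3   48.9]
j6 -125.05 yaw -84.29 tau [ 0.64  -0.424  0.453] w 51.4 [ 581.8 -181.3   48.9]
j6 -124.04 yaw -85.29 tau [ 0.665 -0.478  0.42 ] w 51.1 [ 581.9 -181.3   48.9]
```

```bash
cat > cap.py <<'E'
from h import *
s=save('side');c=s['color'].astype(int)[180:205,300:330]
m=(c[:,:,0]>150)&(c[:,:,1]>120)&(c[:,:,2]<90)
v,u=np.nonzero(m);print('cap',m.sum(),u.mean()+300,v.mean()+180,ptz(s,u.mean()+300,v.mean()+180,76).round(2),get_obs()['t'])
E
python3 cap.py; for i in 1 2 3; do python3 -m handwheel '[0,0,0,1,45]' >/dev/null; python3 q.py; done; python3 cap.py
```

```text
cap 34 313.9117647058824 190.23529411764707 [540.48 -80.11  76.  ] 28.0
j6 -123.06 yaw -86.28 tau [ 0.674 -0.586  0.476] w 51.0 [ 581.9 -181.3   48.9]
j6 -122.04 yaw -87.29 tau [ 0.675 -0.586  0.44 ] w 51.3 [ 582.  -181.3   48.9]
j6 -121.05 yaw -88.29 tau [ 0.729 -0.608  0.456] w 51.0 [ 582.  -181.3   48.9]
cap 36 314.0 190.30555555555554 [540.27 -79.75  76.  ] 28.425
```

```bash
for i in 1 2 3 4; do python3 -m handwheel '[0,0,0,1,45]' >/dev/null; python3 q.py; done; python3 cap.py
```

```text
j6 -120.06 yaw -89.28 tau [ 0.738 -0.775  0.507] w 51.2 [ 582.1 -181.3   48.9]
j6 -119.05 yaw -90.29 tau [ 0.791 -0.768  0.421] w 51.1 [ 582.1 -181.2   48.9]
j6 -118.04 yaw -91.29 tau [ 0.743 -0.787  0.433] w 51.0 [ 582.2 -181.2   48.9]
j6 -117.05 yaw -92.28 tau [ 0.783 -0.929  0.426] w 50.8 [ 582.2 -181.2   48.9]
cap 38 313.94736842105266 190.60526315789474 [540.5  -78.35  76.  ] 28.975
```

```bash
for i in 1 2 3 4; do python3 -m handwheel '[0,0,0,1,45]' >/dev/null; python3 q.py; done; python3 cap.py
```

```text
j6 -116.06 yaw -93.27 tau [ 0.814 -0.932  0.506] w 51.3 [ 582.3 -181.2   48.9]
j6 -115.05 yaw -94.28 tau [ 0.783 -0.974  0.575] w 51.4 [ 582.4 -181.3   49. ]
j6 -114.06 yaw -95.27 tau [ 0.744 -1.018  0.663] w 51.2 [ 582.4 -181.2   49. ]
j6 -113.06 yaw -96.26 tau [ 0.749 -1.062  0.756] w 51.4 [ 582.4 -181.2   49. ]
cap 38 313.94736842105266 190.6578947368421 [540.52 -78.1   76.  ] 29.525
```

The clamp has bitten: about 4.7 N per degree, now about 18 N by torque over the running baseline of 0.435. I'll back the ring off slightly.

```bash
for i in 1 2 3 4; do python3 -m handwheel '[0,0,0,-0.5,45]' >/dev/null; python3 q.py; done
```

```text
j6 -113.56 yaw -95.77 tau [ 0.866 -1.053 -0.015] w 51.3 [ 582.4 -181.2   48.9]
j6 -114.05 yaw -95.28 tau [ 0.871 -1.012 -0.111] w 51.0 [ 582.4 -181.3   49. ]
j6 -114.55 yaw -94.78 tau [ 0.864 -1.034 -0.135] w 51.2 [ 582.4 -181.2   49. ]
j6 -115.05 yaw -94.29 tau [ 0.905 -0.998 -0.283] w 51.2 [ 582.3 -181.3   49. ]
```

By the forward/back mean, about 8 N now. Forward again to a forward torque of about 0.65 (12 N).

```bash
for i in 1 2; do python3 -m handwheel '[0,0,0,0.4,45]' >/dev/null; python3 q.py; done
```

```text
j6 -114.67 yaw -94.66 tau [ 0.762 -1.009  0.587] w 51.3 [ 582.4 -181.2   48.9]
j6 -114.28 yaw -95.05 tau [ 0.789 -1.008  0.649] w 51.3 [ 582.4 -181.2   48.9]
```

```bash
python3 -m handwheel '[0,0,0,0,60, 0,0,0,0,75, 0,0,0,0,85, 0,0,0,0,85, 0,0,-10,0,85, 0,0,-20,0,85, 0,0,-40,0,85, 0,0,-40,0,85, 0,0,-40,0,85, 0,0,-10,0,85, 0,0,0,0,85]'
python3 - <<'E'
from h import *
s=save('side')
c=s['color'].astype(int)
m=(c[:,:,2]>150)&(c[:,:,0]<110);m[:140]=0;m[190:]=0;m[:,:270]=0;m[:,330:]=0
v,u=np.nonzero(m);print('blue',m.sum(),ptz(s,u.mean(),v.mean(),95))
g=c[140:172,280:316]
w=np.argwhere((g.min(2)>170))
print('white px',w[:20]+[140,280])
E
python3 cap.py
```

```text
t: 31.65
tcp_pos: [580.6, -179.8, 209.3]
eef_rot: [-179.7, -0.7, -95.1]
force: [0.3, 0.3, -0.0]
width: 85.0
grip_force: 0.0
blue 58 [ 577.86371702 -179.58342983   95.        ]
white px [[140 280]
 [140 281]
 [140 282]
 [140 283]
 [140 289]
 [140 290]
 [140 291]
 [140 292]
 [140 293]
 [140 294]
 [140 295]
 [140 296]
 [140 297]
 [140 298]
 [140 299]
 [140 300]
 [140 301]
 [140 302]
 [140 303]
 [140 304]]
cap 40 314.0 190.6 [540.36 -78.36  76.  ] 31.75
```

```bash
python3 -c "
from bench import finish_job;print(finish_job())"
```

```text
the job is handed in; nothing more can be done
None
```

The yellow-capped bottle stands clamped in the vee at about 12 N, judged from wrist torque. The jaw was worked by the black ring only; it briefly reached about 18–20 N before I backed the ring off. The arm let go, and the job was handed in at about 32 s. I did not re-check the blue knob's mark afterwards, but the fingers never closed tighter than about 45 mm round its 33 mm skirt.

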